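# Set a seed disc's hub screw on the flat of the drive shaft

## Task

Slide the guard hood off the drive shaft, all the way to its stop, and let go of it. Then close the fingers on the bare shaft, feel for its milled flat, and turn the shaft by that flat until it faces the front of the drive unit squarely, where the line is engraved. Finally fit the seed disc on the shaft with its hub screw on the flat and hold it there with the top of the hub flush with the end of the shaft, so that a colleague can tighten the screw: finish while still holding it, and leave the other things where they are.

Things in the scene. Friction and masses are not known exactly. Their poses are not given: they have to be found in the camera images.
- drive: Seed singulator drive unit, fixed: low white box with metal deck 48 mm above the table. Origin on the table under the shaft axis; -x points to its front (control panel, dark line engraved on the deck), +y to its left, where the guard parks. Housing x -65 to +65, y -66 to +196 mm; two 6 mm high rails at x = +-41. A flange 48 mm wide and 5 mm high rings the shaft's foot.
- guard (a joint): Travel of the guard hood in m along the unit's +y: 0 = right over the shaft, 0.130 = at its stop, shaft clear. It stays where it is left; sliding takes about 2 N plus 6 N per m/s.
- guard_grip (a point): Middle of the top of the guard's grip, 126 mm above the table: a black upright ridge 12 mm thick (y), 44 mm long (x), 23 mm high above a 3 mm foot (50 x 20 mm) at the middle of the hood's roof. The grey hood is 78 mm (x) by 68 mm (y), roof 52 mm above the deck, open below and at its -y end. Axes as the drive unit's.
- shaft (a joint): Turn of the shaft in rad, counter-clockwise from above: at 0 its flat faces the unit's front (-x); at q the flat's outward normal is (-cos q, -sin q) in the unit's x, y. Starts between 0.5 and 1.5. Turns both ways with a drag of about 0.05 N m and stays where it is left.
- shaft_top (a point): Centre of the upper end of the upright steel shaft, 92 mm above the table, 44 mm above the deck. Round, 20 mm across, with one flat milled along its side, so it measures 15 mm across the flat; 1.8 mm chamfer on top. Its axes turn with the shaft: the flat's outward normal is -x, z up.
- flat (a point): The shaft's flat face (shaft_c0 in the rules), 16 mm wide, 28 mm high (from 14 to 42 mm above the deck), 5 mm from the shaft's axis. Origin at the face's centre; outward normal -x, z up. It turns with the shaft.
- hub: Loose aluminium seed disc with hub, about 0.15 kg, lying collar up on a flat square steel pan (190 mm, 12 mm high): notched disc 83 mm across, 5 mm thick, on it a collar 42 mm across whose top is 28 mm above the underside; through bore 22.4 mm. Origin at the centre of the underside, z up; the screw is at its -x side.
- hub_top (a point): Centre of the collar's top face, 28 mm above the hub's origin; axes as the hub's.
- hub_screw (a point): Outer end of the hub screw's head: dark cap screw 9 mm across, sticking out 6.5 mm from the collar on the hub's -x side, 27.5 mm from the axis, 18 mm above the underside. In the bore its 6 mm thick tip stands out to 6.6 mm from the axis, so the hub goes down the shaft only with the screw over the flat (within some 20 degrees).
- hex_key: Dark L-shaped hex key, 5 mm thick, long leg 70 mm, lying on the pan between the robot and the hub. Origin at the middle of the long leg. Leave it alone.
- jar: Screw-top sample jar, 60 mm across, 78 mm high, behind the drive unit; origin at the centre of its underside. Leave it alone.
- packet: Filled paper seed packet lying flat, 117 x 60 x 18 mm, left of the pan. Origin at the centre of its underside. Leave it alone.

How it is judged:
By the outcome, as a careful person would: the job done as asked, in the order asked, and still so for the second after the job is handed in, while the arm keeps its last pose, push and grip.
It also fails if it takes over 72 s, if anything falls off the work surface, if the arm or the gripper's body presses on something with over 40 N, if the wrist force passes 120 N, or if a joint passes its speed limit or range.

## Robot

A 6-joint arm with a two-finger parallel gripper is mounted at the origin on a cart in front of the work surface, level with it; the furniture and walls round the work are solid. World frame = base frame: x ahead of the robot, y to its left, z up, the work surface at z = 0. Lengths are in m, angles in degrees, forces in N, time in s.
With the tool pointing down it reaches from about 0.25 to 0.8 m from the base axis. Payload 3.9 kg.
Tool frame: the origin (TCP) lies at the very end of the fingers, on their centre line; the grasp point (between the pads) lies 19 mm behind it (ctrl.grip_point_offset is the distance from the TCP to the grasp point, in m); z points along the fingers, y is the direction in which the jaws open and shut (so a half turn about z gives the same grasp; the last joint's range is limited). The gripper opens to 85 mm and grips with 20 to 120 N. Pads are 22 mm wide; open, the fingers measure 114 mm over their backs; the gripper's body (76 mm by 85 mm) begins 54 mm behind the grasp point. The pads swing forward as they close: fully open they stand 13 mm farther back than shut.
Start: joints at [-68.125, 14.897, -7.913, 67.191, 0, 90], TCP at [0.196, -0.487, 0.231] pointing down, gripper open.
Joint ranges: [-159.42, 159.42], [-47.68, 98.78], [-73.54, 78.23], [-108.79, 121.32], [-90, 84.71], [-180, 180]. Speed limits (degrees/s): [147.25, 147.25, 180, 180, 180, 180].

## Interface

Orientations are given as [roll, pitch, yaw] about the fixed x, y, z axes, in that order (R = Rz(yaw) Ry(pitch) Rx(roll)).
In Python, from plant import ctrl, optics, job_done gives the robot as it stands.
- The arm moves only by the tool step_arm, never from a script. Its arguments are lists of equal length, an entry for each row: "claw": the opening, from 0 (shut) to 1 (fully open); "offset": the shift along the tool's x, y, z in mm, a list of three; "turn": the turn about the tool's z in rad. In form: {"claw": [claw, ...], "offset": [[tx, ty, tz], ...], "turn": [turn, ...]}. A call has exactly 10 rows; each row is the pose to reach, as a shift and turn from the pose commanded when the call began, along the tool's axes at that moment; what a row does not reach only later rows make up. A row lasts 1/8 s, in which the tool goes at most 62.5 mm and 10.7 degrees, less where a joint would pass 70% of its speed; a pose out of reach is approached as far as the arm can. A call with a gripper value outside its range is refused whole. The fingers move at their own pace and stop on an object; "grip_force" is the grip in N (left out, the last holds). Time passes only in rows, so rows that repeat a pose let the fingers close, or fill a call up. It gives the time, the measured TCP pose, the force and the opening at its end, in the units of the state.
- ctrl.get_state(): the state, without advancing time (a new reading comes with each control period).
- optics.camera(name): name is "side" or "top" or "wrist"; returns (picture, depth): 384x512x3 uint8, red, green, blue; 384x512 float32, m along the optical axis (not along the pixel's ray), 0 where there is no reading.
- optics.calibration(name): a dict with "vertical_fov" (degrees; the focal length in pixels is half the picture's height over the tangent of half this angle, whatever the lens; pixels are square), "cx", "cy" (the principal point, pixels), "pose" (4x4, takes a point from camera to world coordinates). Camera axes: x right, y down, z forward; pixel columns grow to the right and rows downward; lengths in m; the calibration is good to about 2 mm. A picture is of the moment at which its call begins: read the wrist's pose just before it. calibration takes no time and is no camera call; for the wrist camera it gives the pose at the moment of the call.
- job_done(): hands the job in, once; it reports no verdict.
The state is a dict: "time_s": time; "qpos": joint angles; "joint_vel": joint speeds; "effort": joint torques, N m; "ee_pos": TCP position; "ee_rot": TCP orientation; "force": force on the tool from outside, world axes, zero at the start; "wrist_torque": the same for the moment, N m; "gripper_width": finger opening in m.
Only numpy, scipy, OpenCV 4.12 (cv2) and the standard library are available. Lean on these libraries where they do the work, as an engineer would, in place of code of your own. Each camera call takes 0.05 s, during which the arm holds its last target. There are 200 camera calls.

## Working session

There is one attempt and no reset: what is moved stays moved. The work goes in short steps, Python scripts to look and compute and a tool call to move; the robot and the scene stay as the last step left them, time stands still between calls to the robot, and variables do not carry over. Pictures are saved under pics/ and viewed, about 8 in all and at most 12, crops included, and the job is handed in when it is done.

Besides the shell and the picture viewer there is one more tool, called after "Call:" as name(argument=value, ...) on one line, values as JSON. step_arm: Moves the arm, as the interface text tells. Its arguments: {"type":"object","properties":{"claw":{"type":"array","items":{"type":"number"}},"offset":{"type":"array","items":{"type":"array","items":{"type":"number"}}},"turn":{"type":"array","items":{"type":"number"}},"grip_force":{"type":"number"}},"required":["claw","offset","turn"]}

```bash
ls; mkdir -p pics
cat > h.py <<'E'
import numpy as np, cv2
from plant import ctrl, optics
from scipy.spatial.transform import Rotation as R
def shot(name, fn=None):
    c=optics.calibration(name); p,d=optics.camera(name)
    if fn: cv2.imwrite('pics/'+fn, p[:,:,::-1])
    return p,d,c
def cloud(d,c):
    H,W=d.shape; f=H/2/np.tan(np.radians(c['vertical_fov'])/2)
    v,u=np.mgrid[:H,:W]; P=np.stack([(u-c['cx'])/f*d,(v-c['cy'])/f*d,d],-1)
    T=np.array(c['pose']); W_=P@T[:3,:3].T+T[:3,3]; W_[d<=0]=np.nan
    return W_
def st():
    s=ctrl.get_state(); print({k:np.round(v,4).tolist() for k,v in s.items() if k in('time_s','ee_pos','ee_rot','force','wrist_torque','gripper_width','qpos')})
    return s
E
python3 - <<'E'
from h import *
st(); print(ctrl.grip_point_offset)
ims=[]
for n in('top','side'):
    p,d,c=shot(n); np.savez('pics/'+n+'.npz',p=p,W=cloud(d,c)); ims.append(p)
    print(n,c['vertical_fov'],c['cx'],c['cy'],np.round(c['pose'],3).tolist())
    cv2.imwrite('pics/%s0.png'%n,p[:,:,::-1])
E
```

```text
pics
{'time_s': 0.0, 'qpos': [-68.1248, 14.9356, -7.9879, 67.1896, -0.001, 90.0011], 'ee_pos': [0.1953, -0.4866, 0.2305], 'ee_rot': [-179.8869, 0.001, 21.874], 'force': [-0.5192, -0.259, 0.031], 'wrist_torque': [-0.0072, 0.0324, 0.0161], 'gripper_width': 0.0852}
0.0187
top 52.62178370935743 259.2737246160372 192.08679805784848 [[-0.003, -0.989, 0.147, 0.351], [-1.0, 0.004, 0.005, 0.09], [-0.005, -0.147, -0.989, 1.109], [0.0, 0.0, 0.0, 1.0]]
side 43.32404940249496 260.2458745499491 193.9544925451551 [[1.0, 0.005, -0.026, 0.552], [0.025, -0.428, 0.903, -1.415], [-0.006, -0.904, -0.428, 0.802], [0.0, 0.0, 0.0, 1.0]]
```

View pics/top0.png

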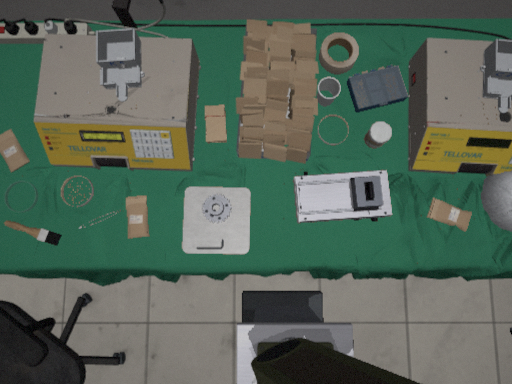

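View pics/side0.png

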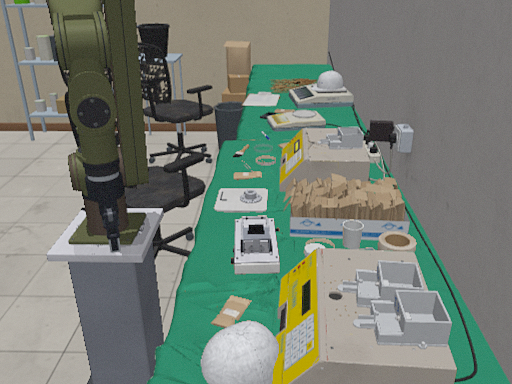

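The top view shows the drive unit at about (345,195) with the hood at (368,192), the hub at (216,208) on the pan, the key at (210,245), the jar at (380,133) and the packet at (138,215). The side view agrees. Next I'll measure them.

Run:
```python
from h import *
z=np.load('pics/top.npz'); p,W=z['p'],z['W']
def ext(m,n):
    q=W[m][:,:2].astype(np.float32); r=cv2.minAreaRect(q*1000); print(n,len(q),[np.round(x,1) for x in r],np.round(np.nanmedian(W[m],0),4))
    return q
def box(a,b,c,d):
    m=np.zeros(W.shape[:2],bool); m[c:d,a:b]=1; return m
Z=W[...,2]; dr=box(285,400,162,228); pan=box(175,258,180,260)
ext(dr&(Z>.035)&(Z<.06),'drive')
ext(dr&(Z>.092)&(Z<.108),'roof'); 
g=dr&(Z>.117); print('grip',g.sum(),np.nanmedian(W[g],0)); ext(g,'grip')
ext(pan&(Z>.006)&(Z<.0145),'pan'); ext(pan&(Z>.0145)&(Z<.025),'disc'); ext(pan&(Z>.033)&(Z<.045),'collar')
print(np.round(Z[200:216:2,200:236:3]*1000))
big=np.hstack([cv2.resize(p[165:230,285:400],None,fx=4,fy=4,interpolation=cv2.INTER_CUBIC)[:260,:460],cv2.resize(p[185:250,190:245],None,fx=4,fy=4,interpolation=cv2.INTER_CUBIC)])
cv2.imwrite('pics/crop.png',big[:,:,::-1])
```

```text
drive 3485 [array([ 497.6, -135. ]), array([131.8, 260.5]), np.float64(3.7)] [ 0.4911 -0.1073  0.0475]
roof 673 [array([ 501.7, -192.2]), array([78.4, 69.2]), np.float64(4.8)] [ 0.4998 -0.1862  0.0995]
grip 89 [ 0.50147922 -0.19077613  0.12437024]
grip 89 [array([ 501.3, -192.2]), array([42.5, 12.6]), np.float64(4.6)] [ 0.5015 -0.1908  0.1244]
pan 4192 [array([437.8, 219.8]), array([236.1, 225. ]), np.float64(89.8)] [0.4256 0.2198 0.0107]
disc 541 [array([441. , 225.8]), array([203.5, 197.9]), np.float64(89.8)] [0.4509 0.2119 0.0161]
collar 134 [array([467.6, 216.4]), array([41.9, 40.9]), np.float64(19.2)] [0.467  0.2178 0.0385]
[[ 8. 14. 12. 15. 11. 36. 13. 17. 19. 13. 10. 11.]
 [13.  7. 15. 18. 40. 38. 38. 12. 15. 15. 14. 11.]
 [11.  9. 13. 40. 40. 24. 39. 37. 18. 13. 13. 14.]
 [13. 13. 14. 39. 31. 12.  8. 43. 17. 21. 13. 13.]
 [ 8. 20. 12. 37. 28. 11. 12. 37. 14. 18. 14. 12.]
 [10.  8. 20. 40. 37. 30. 12. 39. 16. 17. 14. 10.]
 [11. 16. 18. 18. 38. 37. 42. 38. 15. 15.  9. 11.]
 [ 6. 10. 17. 17. 40. 41. 39. 15. 15. 16. 10.  6.]]
```

View pics/crop.png

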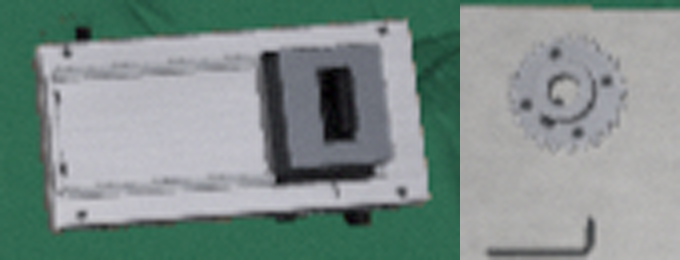

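Call:
step_arm(claw=[1,1,1,1,1,1,1,1,1,1], offset=[[40,-16,0],[90,-36,0],[140,-57,0],[190,-77,0],[240,-98,0],[290,-118,0],[340,-138,0],[375,-152,0],[394,-160,0],[394,-160,0]], turn=[0.03,0.06,0.1,0.14,0.18,0.22,0.26,0.3,0.304,0.304], grip_force=30)

```text
time_s: 1.35
ee_pos: [0.5022, -0.1908, 0.2307]
ee_rot: [-180.0, 0.1, 4.6]
force: [0.1, -0.3, 0.5]
gripper_width: 0.0854
```

```bash
cat >> h.py <<'E'
def to(x,y,z,yaw=None):
    """tool-axis shift (mm) and turn (rad) from the measured pose to a target"""
    s=ctrl.get_state(); r=R.from_euler('xyz',s['ee_rot'],degrees=True)
    d=r.inv().apply((np.array([x,y,z])-s['ee_pos'])*1000)
    t=0 if yaw is None else -np.radians((yaw-s['ee_rot'][2]+180)%360-180)
    print('shift',np.round(d,1),'turn',round(t,3))
E
python3 - <<'E'
from h import *
st()
p,d,c=shot('wrist','w1.png'); W=cloud(d,c); np.savez('pics/w1.npz',p=p,W=W)
print(np.round(c['pose'],3).tolist())
Z=W[...,2]
for n,a,b in(('grip',.119,.132),('roof',.094,.102),('deck',.044,.051)):
    m=(Z>a)&(Z<b); print(n,m.sum(),np.round(np.nanmedian(W[m],0),4),[np.round(x,1) for x in cv2.minAreaRect((W[m][:,:2]*1000).astype(np.float32))] if m.sum()>5 else '')
E
```

```text
{'time_s': 1.35, 'qpos': [-20.8017, 16.1578, -6.2432, 67.6566, 0.0003, 154.5896], 'ee_pos': [0.5022, -0.1908, 0.2307], 'ee_rot': [-179.975, 0.0519, 4.6087], 'force': [0.0509, -0.3015, 0.4669], 'wrist_torque': [0.0065, 0.0235, 0.0558], 'gripper_width': 0.0854}
[[0.08, -0.941, -0.328, 0.586], [-0.997, -0.076, -0.026, -0.184], [-0.0, 0.329, -0.944, 0.374], [0.0, 0.0, 0.0, 1.0]]
grip 2325 [ 0.6349 -0.1986  0.1245] [array([ 564.8, -185.9]), array([164.4, 393.4]), np.float64(4.6)]
roof 5847 [ 0.5256 -0.2014  0.1005] [array([ 557.1, -187.1]), array([186.7, 449. ]), np.float64(5.5)]
deck 17365 [ 0.5139 -0.1114  0.0488] [array([ 552.7, -196. ]), array([225.4, 528.9]), np.float64(4.7)]
```

View pics/w1.png

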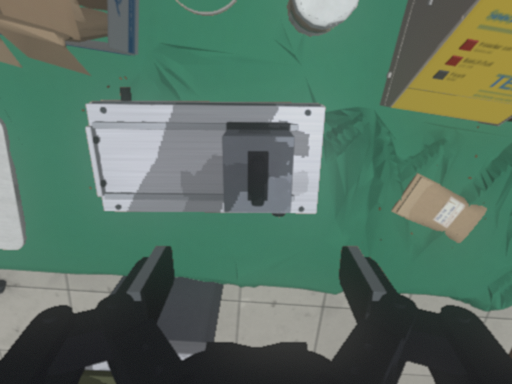

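The hood and its black ridge are at about (258,178) in the wrist picture, with the rails and the packets visible around it. Measuring that area only.

Run:
```python
from h import *
z=np.load('pics/w1.npz'); W=z['W']; Z=W[...,2]
B=np.zeros(Z.shape,bool); B[120:215,215:330]=1
for n,a,b,BB in(('grip',.117,.13,(140,215,240,280)),('roof',.09,.106,(120,215,215,300))):
    B=np.zeros(Z.shape,bool); B[BB[0]:BB[1],BB[2]:BB[3]]=1
    m=B&(Z>a)&(Z<b); print(n,m.sum(),np.round(np.nanmedian(W[m],0),4),[np.round(x,1) for x in cv2.minAreaRect((W[m][:,:2]*1000).astype(np.float32))])
B=np.zeros(Z.shape,bool); B[95:220,80:330]=1
m=B&(Z>.043)&(Z<.053); print([np.round(x,1) for x in cv2.minAreaRect((W[m][:,:2]*1000).astype(np.float32))])
to(.502,-.192,.110,4.5)
```

```text
grip 620 [ 0.5056 -0.1914  0.1264] [array([ 504.2, -191.5]), array([42.8, 12. ]), np.float64(4.2)]
roof 4763 [ 0.5093 -0.1901  0.1008] [array([ 503.4, -191.6]), array([78.4, 68.1]), np.float64(3.9)]
[array([ 500.3, -135.1]), array([128.2, 258.8]), np.float64(3.9)]
shift [  0.7   0.6 120.8] turn 0.001
```

Call:
step_arm(claw=[0.6,0.6,0.5,0.5,0.5,0.5,0,0,0,0], offset=[[1,1,25],[1,1,55],[1,1,85],[1,1,108],[1,1,120],[1,1,122],[1,1,122],[1,1,122],[1,1,122],[1,1,122]], turn=[0.005,0.005,0.005,0.005,0.005,0.005,0.005,0.005,0.005,0.005], grip_force=30)

```text
time_s: 2.65
ee_pos: [0.5034, -0.193, 0.1104]
ee_rot: [180.0, -0.1, 4.2]
force: [-1.2, 0.6, 5.9]
gripper_width: 0.0113
```

Call:
step_arm(claw=[0,0,0,0,0,0,0,0,0,0], offset=[[0,-8,-1],[0,-23,-1],[0,-40,-1],[0,-58,-1],[0,-76,-1],[0,-94,-1],[0,-110,-1],[0,-122,-1],[0,-128,-1],[0,-131,-1]], turn=[0,0,0,0,0,0,0,0,0,0])

```text
time_s: 3.9
ee_pos: [0.4949, -0.07, 0.1105]
ee_rot: [178.8, -0.1, 4.0]
force: [6.1, -31.7, -8.6]
gripper_width: 0.011
```

Call:
step_arm(claw=[0,0,0.4,0.5,0.5,0.5,0.5,0.5,0.5,0.5], offset=[[0,3,0],[0,5,0],[0,5,0],[0,5,0],[0,5,0],[0,5,0],[0,5,-15],[0,5,-40],[0,5,-80],[0,5,-110]], turn=[0,0,0,0,0,0,0,0,0,0])

```text
time_s: 5.15
ee_pos: [0.4936, -0.067, 0.2218]
ee_rot: [-180.0, -0.0, 4.2]
force: [0.3, 0.6, -0.8]
gripper_width: 0.0429
```

Run:
```python
from h import *
st()
p,d,c=shot('top'); W=cloud(d,c); Z=W[...,2]
B=np.zeros(Z.shape,bool); B[160:230,285:405]=1
for n,a,b in(('grip',.117,.132),('roof',.092,.108),('deck',.04,.052)):
    m=B&(Z>a)&(Z<b); print(n,m.sum(),[np.round(x,1) for x in cv2.minAreaRect((W[m][:,:2]*1000).astype(np.float32))] if m.sum()>4 else '')
m=B&(Z>.08)&(Z<.1)&(W[...,1]<-.15); print(m.sum(),np.nanmedian(W[m],0))
p,d,c=shot('wrist','w2.png'); np.savez('pics/w2.npz',p=p,W=cloud(d,c))
cv2.imwrite('pics/w2.png',cv2.resize(p,None,fx=1.5,fy=1.5)[:,:,::-1])
```

```text
{'time_s': 5.15, 'qpos': [-7.7349, 12.4925, -12.6103, 64.8505, 0.0131, 168.0852], 'ee_pos': [0.4936, -0.067, 0.2218], 'ee_rot': [-179.9968, -0.0484, 4.1799], 'force': [0.3471, 0.5591, -0.8272], 'wrist_torque': [0.0068, 0.0111, 0.0017], 'gripper_width': 0.0429}
grip 50 [array([485. , -70.7]), array([23.3, 12.1]), np.float64(0.4)]
roof 398 [array([525.8, -46. ]), array([174.4,  74.3]), np.float64(26.0)]
deck 884 [array([494.1, -80.7]), array([129.9, 151.6]), np.float64(3.8)]
0 [nan nan nan]
  return np.nanmean(a, axis, out=out, keepdims=keepdims)
```

View pics/w2.png

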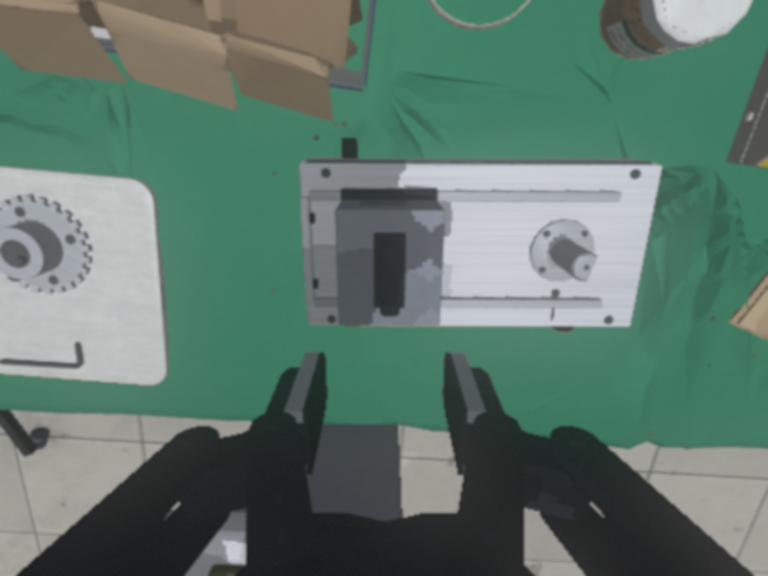

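The hood stands near the left end and the bare shaft is visible at about (585,262), flange around (563,252), in the 1.5x picture. The hub is at (20,250). Measuring the shaft, hood and drive.

Run:
```python
from h import *
z=np.load('pics/w2.npz'); p,W=z['p'],z['W']; Z=W[...,2]
def ext(n,a,b,BB):
    B=np.zeros(Z.shape,bool); B[BB[0]:BB[1],BB[2]:BB[3]]=1
    m=B&(Z>a)&(Z<b); r=cv2.minAreaRect((W[m][:,:2]*1000).astype(np.float32)); print(n,m.sum(),np.round(np.nanmedian(W[m],0),4),[np.round(x,1) for x in r])
ext('grip',.117,.132,(150,215,240,280)); ext('roof',.094,.106,(120,225,215,305))
ext('drive',.043,.052,(95,225,190,450))
ext('shafttop',.087,.096,(155,195,350,410)); ext('flange',.051,.0565,(135,195,340,410))
print(np.round(Z[160:192:2,372:402:2]*1000).astype(int))
ext('collar',.036,.044,(130,200,0,50))
```

```text
grip 621 [ 0.4976 -0.0701  0.1264] [array([495.5, -70.5]), array([43.6, 10.9]), np.float64(4.1)]
roof 4833 [ 0.5007 -0.0685  0.1009] [array([494.9, -70.4]), array([78.8, 68.1]), np.float64(3.8)]
drive 14838 [ 0.516  -0.1626  0.0488] [array([ 500.5, -135.3]), array([128.2, 258.2]), np.float64(3.9)]
shafttop 285 [ 0.5052 -0.1969  0.0925] [array([ 504.4, -197.2]), array([15.3, 19.8]), np.float64(81.1)]
flange 891 [ 0.5103 -0.1933  0.0532] [array([ 506.2, -202.8]), array([48. , 54.1]), np.float64(39.9)]
[[53 54 56 56 55 55 52 54 53 53 53 51 48 50 50]
 [57 60 62 64 65 64 52 54 53 54 53 51 50 48 49]
 [60 65 67 69 72 73 74 74 53 53 53 52 53 49 50]
 [63 68 71 74 78 78 82 82 82 81 52 52 53 49 49]
 [67 70 76 77 81 85 85 88 90 88 90 53 50 47 48]
 [68 74 76 80 83 86 89 91 92 92 93 93 92 49 49]
 [70 75 78 84 87 89 90 92 92 92 93 93 93 50 49]
 [70 75 81 83 89 92 92 93 92 92 93 92 93 49 49]
 [68 75 80 85 90 92 92 93 94 93 93 93 91 48 49]
 [54 72 81 85 90 92 93 93 93 92 93 92 47 49 48]
 [54 54 75 86 91 94 92 93 92 94 92 94 48 51 48]
 [53 54 54 52 89 91 93 93 93 92 93 48 49 50 49]
 [53 53 54 53 53 92 92 94 92 94 91 49 49 49 49]
 [52 52 52 53 50 49 91 92 93 92 49 48 49 50 50]
 [50 48 50 49 48 49 49 49 48 49 48 49 49 49 48]
 [49 51 48 49 49 49 48 50 49 47 48 48 49 49 47]]
collar 713 [0.4682 0.2112 0.0404] [array([467.7, 212.7]), array([33.9, 42.2]), np.float64(77.8)]
```

Call:
step_arm(claw=[0.5,0.5,0.5,0.5,0.5,0.5,0.5,0.5,0.5,0.5], offset=[[0,15,0],[0,35,0],[1,55,5],[1,75,10],[1,95,15],[1,110,20],[1,120,25],[1,127,30],[1,130,30],[1,131,30]], turn=[-0.18,-0.36,-0.54,-0.72,-0.9,-1.08,-1.26,-1.44,-1.62,-1.8])

```text
time_s: 6.5
ee_pos: [0.5033, -0.1976, 0.189]
ee_rot: [-179.9, -0.1, 107.6]
force: [0.0, -0.4, 0.5]
gripper_width: 0.0429
```

Call:
step_arm(claw=[0.5,0.5,0.5,0.5,0.5,0.5,0.5,0.5,0.5,0.5], offset=[[0,0,0],[0,0,0],[0,0,0],[0,0,0],[0,0,0],[0,0,0],[0,0,0],[0,0,0],[0,0,0],[0,0,0]], turn=[-0.18,-0.36,-0.54,-0.72,-0.9,-1.08,-1.11,-1.11,-1.11,-1.11])

```text
time_s: 7.75
ee_pos: [0.504, -0.1977, 0.1903]
ee_rot: [180.0, -0.0, 170.9]
force: [0.6, 0.3, -0.6]
gripper_width: 0.0425
```

Run:
```python
from h import *
st()
p,d,c=shot('wrist'); W=cloud(d,c); np.savez('pics/w3.npz',p=p,W=W); Z=W[...,2]
m=(Z>.087)&(Z<.097)&(abs(W[...,0]-.504)<.02)&(abs(W[...,1]+.2)<.02)
q=(W[m][:,:2]*1000).astype(np.float32); print(m.sum(),cv2.minAreaRect(q))
m=(Z>.0505)&(Z<.057)&(abs(W[...,0]-.504)<.035)&(abs(W[...,1]+.2)<.035)
q2=(W[m][:,:2]*1000).astype(np.float32); print(m.sum(),cv2.minEnclosingCircle(q2))
hull=cv2.convexHull(q)[:,0]; v=np.roll(hull,-1,0)-hull; L=np.hypot(*v.T); i=np.argsort(-L)[:3]
print(L[i],np.degrees(np.arctan2(v[i,1],v[i,0])))
to(.5044,-.1972,.064,171)
vv,uu=np.where((Z>.08)&(Z<.097)&(abs(W[...,0]-.504)<.02)&(abs(W[...,1]+.2)<.02)); r0,c0=int(vv.mean()),int(uu.mean()); print(r0,c0)
cr=p[max(0,r0-70):r0+70,max(0,c0-100):c0+100]; cv2.imwrite('pics/w3.png',cv2.resize(cr,None,fx=3.5,fy=3.5,interpolation=cv2.INTER_CUBIC)[:,:,::-1])
```

```text
{'time_s': 7.75, 'qpos': [-21.4223, 17.6654, -10.2462, 62.0913, 0.001, -12.2807], 'ee_pos': [0.504, -0.1977, 0.1903], 'ee_rot': [179.9984, -0.0026, 170.8584], 'force': [0.606, 0.2816, -0.6115], 'wrist_torque': [-0.0184, 0.0494, -0.0483], 'gripper_width': 0.0425}
327 ((504.3565673828125, -196.70794677734375), (14.166484832763672, 19.788537979125977), 80.62977600097656)
1209 ((506.2921142578125, -197.8622283935547), 44.689456939697266)
[17.647305   4.4506493  4.200346 ] [ -9.370224  82.9348   169.86444 ]
shift [ -0.3   0.6 126.3] turn -0.002
187 256
```

View pics/w3.png

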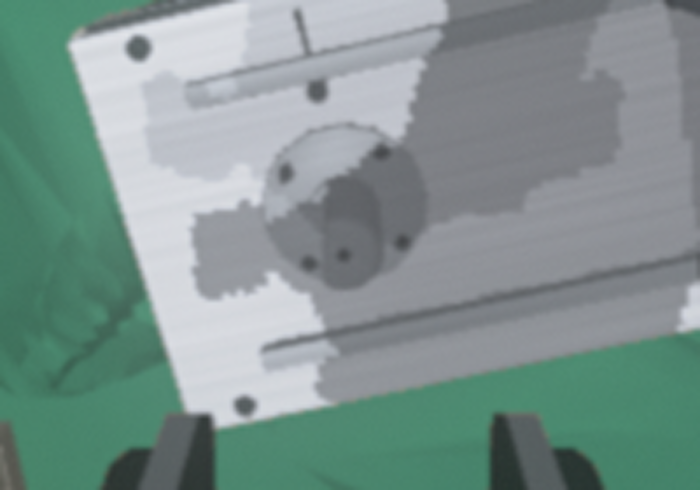

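The shaft top is at crop (343,250), with the flat on its left side (towards world -y). The engraved line is at (300,30). The hull's 17.6 mm chord at -9.4° puts q near 1.34 rad. Next I'll descend and feel for the flat.

Call:
step_arm(claw=[0.5,0.5,0.5,0.5,0.5,0.5,0,0,0,0], offset=[[0,1,20],[0,1,50],[0,1,80],[0,1,108],[0,1,122],[0,1,126],[0,1,126],[0,1,126],[0,1,126],[0,1,126]], turn=[0,0,0,0,0,0,0,0,0,0], grip_force=20)

```text
time_s: 9.05
ee_pos: [0.505, -0.1976, 0.0653]
ee_rot: [-179.9, 0.1, 170.9]
force: [-1.2, -3.1, 3.8]
gripper_width: 0.0143
```

```bash
python3 -c "
from h import *
st()"
```

```text
{'time_s': 9.05, 'qpos': [-21.3371, 23.5596, -21.7156, 44.5878, -0.0543, -12.2139], 'ee_pos': [0.505, -0.1976, 0.0653], 'ee_rot': [-179.918, 0.1223, 170.8767], 'force': [-1.2269, -3.1081, 3.8259], 'wrist_torque': [-0.4128, 0.1226, -0.0024], 'gripper_width': 0.0143}
```

The width reads 14.3 mm (the 12 mm ridge read 11.1–11.3), so a pad lies on the flat, and the twist on the wrist is near zero. Turning the shaft with a firmer grip.

Call:
step_arm(claw=[0,0,0,0,0,0,0,0,0,0], offset=[[0.2,-0.8,0],[0.2,-0.8,0],[-0.2,-0.8,0],[-0.6,-0.9,0],[-1.0,-1.1,0],[-1.3,-1.3,0],[-1.6,-1.6,0],[-1.9,-1.9,0],[-2.1,-2.3,0],[-2.2,-2.7,0]], turn=[0,0,0.16,0.33,0.5,0.67,0.84,1.01,1.18,1.342], grip_force=60)

```text
time_s: 10.3
ee_pos: [0.507, -0.1999, 0.0654]
ee_rot: [179.9, 0.0, 93.7]
force: [-0.9, -1.4, 6.4]
gripper_width: 0.0135
```

Call:
step_arm(claw=[0,0,0,0,0,0,0,0,0,0], offset=[[0,0,0],[0,0,0],[0,0,0],[0,0,0],[0,0,0],[0,0,0],[0,0,0],[0,0,0],[0,0,0],[0,0,0]], turn=[0,0,0,0,0,0,0,0,0,0])

```text
time_s: 11.55
ee_pos: [0.507, -0.1999, 0.0654]
ee_rot: [179.9, 0.0, 94.0]
force: [0.2, -0.1, 5.4]
gripper_width: 0.0137
```

```bash
python3 -c "
from h import *
st()"
```

```text
{'time_s': 11.55, 'qpos': [-21.5363, 23.7753, -21.3207, 44.772, 0.0351, 64.4454], 'ee_pos': [0.507, -0.1999, 0.0654], 'ee_rot': [179.8657, 0.0253, 94.0184], 'force': [0.2418, -0.0844, 5.4089], 'wrist_torque': [-0.1859, 0.0929, -0.0381], 'gripper_width': 0.0137}
```

Call:
step_arm(claw=[0.5,0.5,0.5,0.5,0.5,0.5,0.5,0.5,0.5,0.5], offset=[[0,0,0],[0,0,0],[0,0,0],[0,0,-15],[0,0,-40],[0,0,-70],[0,0,-100],[0,0,-125],[0,0,-135],[0,0,-135]], turn=[0,0,0,0,0,0,0,0,0,0])

```text
time_s: 12.8
ee_pos: [0.5064, -0.2, 0.2001]
ee_rot: [179.9, 0.0, 94.0]
force: [0.7, 0.4, -0.5]
gripper_width: 0.0425
```

```bash
cat >> h.py <<'E'
def flat(W):
    Z=W[...,2]; m=(Z>.087)&(Z<.097)&(abs(W[...,0]-.5045)<.015)&(abs(W[...,1]+.2)<.015)
    q=(W[m][:,:2]*1000).astype(np.float32); print('top',m.sum(),cv2.minAreaRect(q))
    hull=cv2.convexHull(q)[:,0]; v=np.roll(hull,-1,0)-hull; L=np.hypot(*v.T); i=np.argsort(-L)[:3]
    print('chords',L[i],np.degrees(np.arctan2(v[i,1],v[i,0])))
E
python3 - <<'E'
from h import *
st()
p,d,c=shot('wrist'); W=cloud(d,c); np.savez('pics/w4.npz',p=p,W=W); Z=W[...,2]; flat(W)
m=(Z>.043)&(Z<.052)&(W[...,0]>.42)&(W[...,0]<.59)&(W[...,1]<.01)
u=np.zeros_like(Z,np.uint8); u[m]=255; q=(W[m][:,:2]*1000).astype(np.float32); print('deck',len(q),cv2.minAreaRect(q))
to(.4677,.2165,.19,148)
E
```

```text
{'time_s': 12.8, 'qpos': [-21.5483, 17.5703, -8.8684, 63.4671, 0.0018, 64.442], 'ee_pos': [0.5064, -0.2, 0.2001], 'ee_rot': [179.9142, 0.039, 94.0096], 'force': [0.7108, 0.3988, -0.549], 'wrist_torque': [-0.0284, -0.0038, -0.0289], 'gripper_width': 0.0425}
top 317 ((506.78924560546875, -199.40682983398438), (14.632784843444824, 19.832006454467773), 3.7821836471557617)
chords [15.3833275  5.532824   4.9820642] [-86.21781      0.14426702  46.504578  ]
deck 18290 ((507.7909851074219, -239.3860626220703), (130.47244262695312, 391.0552978515625), 4.245081424713135)
shift [417.8  -8.9   9.2] turn -0.942
```

Call:
step_arm(claw=[0.5,0.6,0.7,0.8,0.9,1,1,1,1,1], offset=[[30,0,0],[78,-1,0],[128,-2,0],[178,-3,0],[228,-4,0],[278,-5,0],[328,-7,0],[375,-8,0],[408,-9,0],[418,-9,5]], turn=[-0.1,-0.2,-0.3,-0.4,-0.5,-0.6,-0.7,-0.8,-0.9,-0.942])

```text
time_s: 14.1
ee_pos: [0.467, 0.218, 0.1931]
ee_rot: [-179.9, -0.0, 148.2]
force: [0.5, -1.1, -0.2]
gripper_width: 0.0851
```

Run:
```python
from h import *
st()
p,d,c=shot('wrist'); W=cloud(d,c); np.savez('pics/w5.npz',p=p,W=W); Z=W[...,2]
near=(abs(W[...,0]-.468)<.06)&(abs(W[...,1]-.215)<.06)
m=near&(Z>.036)&(Z<.046); q=(W[m][:,:2]*1000).astype(np.float32); print('collar',m.sum(),cv2.minEnclosingCircle(q),cv2.minAreaRect(q),np.nanmedian(Z[m]))
m2=near&(Z>.0143)&(Z<.02); q=(W[m2][:,:2]*1000).astype(np.float32); print('disc',cv2.minEnclosingCircle(q),cv2.minAreaRect(q))
v,u=np.where(m); r,k=int(v.mean()),int(u.mean()); print('px',r,k)
r0,c0=max(0,r-60),max(0,k-80); print(r0,c0)
cv2.imwrite('pics/w5.png',cv2.resize(p[r0:r0+130,c0:c0+170],None,fx=4,fy=4,interpolation=cv2.INTER_CUBIC)[:,:,::-1])
```

```text
{'time_s': 14.1, 'qpos': [25.0237, 15.1459, -13.4172, 61.5234, -0.0005, 56.8096], 'ee_pos': [0.467, 0.218, 0.1931], 'ee_rot': [-179.9273, -0.0469, 148.2141], 'force': [0.4536, -1.1478, -0.2085], 'wrist_torque': [0.0208, 0.019, 0.0367], 'gripper_width': 0.0851}
collar 913 ((466.31011962890625, 219.6824951171875), 23.924896240234375) ((468.6890869140625, 218.39097595214844), (41.253780364990234, 41.375877380371094), 23.98788833618164) 0.04083576500663072
disc ((468.14263916015625, 213.2376251220703), 82.00151824951172) ((467.817626953125, 215.39833068847656), (119.17587280273438, 118.64104461669922), 0.1115248054265976)
px 172 257
112 177
```

View pics/w5.png

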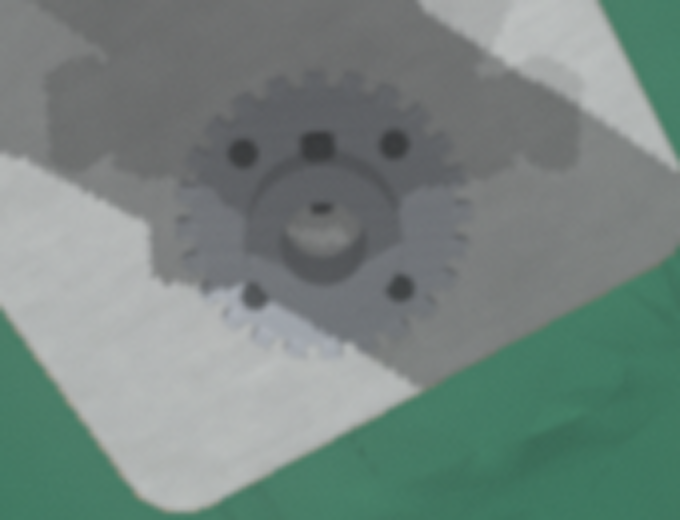

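The screw head is at crop (318,147), its tip in the bore at (321,207) and the collar at about (322,228). The tool is nearly lined up, and I'll compute the fine angle.

Run:
```python
from h import *
z=np.load('pics/w5.npz'); p,W=z['p'],z['W']; Z=W[...,2]; g=p.sum(2)
m=np.zeros(Z.shape,bool); m[142:156,249:266]=1; m&=(g<190)
print(m.sum(),np.round(np.nanpercentile(Z[m],[5,50,95]),4))
h=m&(Z>.026)&(Z<.038); s=np.nanmedian(W[h],0); print('screw',h.sum(),s, np.nanmean(W[h],0))
near=(abs(W[...,0]-.468)<.03)&(abs(W[...,1]-.216)<.03)&(Z>.0375)&(Z<.046)
q=W[near][:,:2]
from scipy.optimize import least_squares
# collar outer edge: fit circle r=21 to hull
hu=cv2.convexHull((q*1000).astype(np.float32))[:,0]
f=least_squares(lambda x:np.hypot(*(hu-x).T)-20.8,[468,218],loss='soft_l1'); print('centre',f.x,np.abs(f.fun).max())
for e in(s,np.nanmean(W[h],0)):
    d=f.x-e[:2]*1000; print('hub yaw',np.degrees(np.arctan2(d[1],d[0])),np.hypot(*d))
# image-direction check by known camera projection of centre
T=np.array(optics.calibration('wrist')['pose']); c=optics.calibration('wrist'); fpx=192/np.tan(np.radians(c['vertical_fov'])/2)
def proj(P): 
    k=T[:3,:3].T@(np.array(P)-T[:3,3]); return k[0]/k[2]*fpx+c['cx'],k[1]/k[2]*fpx+c['cy']
for yaw in(-36,-34,-32,-30,-28):
    n=-np.array([np.cos(np.radians(yaw)),np.sin(np.radians(yaw))])
    print(yaw,proj([f.x[0]/1e3+.0243*n[0],f.x[1]/1e3+.0243*n[1],.030+.0045]),proj([f.x[0]/1e3+.0066*n[0],f.x[1]/1e3+.0066*n[1],.032]))
print(proj([f.x[0]/1e3,f.x[1]/1e3,.040]))
to(f.x[0]/1e3,f.x[1]/1e3,.0205)
```

```text
32 [0.033  0.0348 0.0361]
screw 32 [0.44651746 0.23027639 0.03479802] [0.44649973 0.23023732 0.03462416]
centre [468.83252117 218.31995754] 0.36139601414385325
hub yaw -28.182446356829914 25.31636030413581
hub yaw -28.085544085159757 25.313572707772057
-36 (np.float64(259.54445984089443), np.float64(149.549994587078)) (np.float64(258.24162455674485), np.float64(165.34283682935313))
-34 (np.float64(258.7324413447441), np.float64(149.50447535908967)) (np.float64(258.02680075568964), np.float64(165.33098989125287))
-32 (np.float64(257.9191872344962), np.float64(149.48695872538013)) (np.float64(257.81166571646196), np.float64(165.326418131093))
-30 (np.float64(257.10576577945375), np.float64(149.4974689393009)) (np.float64(257.5964869676596), np.float64(165.32912731952166))
-28 (np.float64(256.2932454778755), np.float64(149.5359907680011)) (np.float64(257.3815320928775), np.float64(165.3391139894957))
(np.float64(257.801871299327), np.float64(173.36029921103426))
shift [ -2.    1.9 171.8] turn 0
```

Call:
step_arm(claw=[1,1,1,1,1,1,1,1,1,1], offset=[[-2,2,15],[-2,2,45],[-2,2,80],[-2,2,115],[-2,2,140],[-2,2,155],[-2,2,164],[-2,2,169],[-2,2,172],[-2,2,172]], turn=[-0.02,-0.04,-0.061,-0.061,-0.061,-0.061,-0.061,-0.061,-0.061,-0.061])

```text
time_s: 15.4
ee_pos: [0.4708, 0.2174, 0.0227]
ee_rot: [180.0, 0.0, 151.5]
force: [0.7, 0.3, -0.5]
gripper_width: 0.0857
```

Call:
step_arm(claw=[0.7,0.6,0.5,0.4,0,0,0,0,0,0], offset=[[0,0,0],[0,0,0],[0,0,0],[0,0,0],[0,0,0],[0,0,0],[0,0,0],[0,0,0],[0,0,0],[0,0,0]], turn=[0,0,0,0,0,0,0,0,0,0], grip_force=50)

```text
time_s: 16.65
ee_pos: [0.4707, 0.2173, 0.0228]
ee_rot: [180.0, 0.0, 151.5]
force: [-1.0, -0.8, 5.1]
gripper_width: 0.0411
```

```bash
python3 -c "
from h import *
st()"
```

```text
{'time_s': 16.65, 'qpos': [24.7787, 24.5774, -28.0631, 37.33, -0.0034, 53.3027], 'ee_pos': [0.4707, 0.2173, 0.0228], 'ee_rot': [179.9784, 0.0203, 151.476], 'force': [-0.9894, -0.8167, 5.0715], 'wrist_torque': [-0.1452, 0.2811, 0.0708], 'gripper_width': 0.0411}
```

Call:
step_arm(claw=[0,0,0,0,0,0,0,0,0,0], offset=[[0,0,-10],[0,0,-35],[0,0,-70],[0,0,-105],[-6,-9,-135],[-18,-27,-152],[-36,-54,-157],[-56,-84,-157],[-79,-119,-157],[-102,-154,-157]], turn=[0,0,0,0,0,-0.05,-0.1,-0.15,-0.2,-0.25])

```text
time_s: 17.9
ee_pos: [0.4864, 0.032, 0.1795]
ee_rot: [-180.0, -0.0, 165.9]
force: [0.2, 0.3, -2.0]
gripper_width: 0.0406
```

```bash
python3 -c "
from h import *
st(); to(.5065,-.1997,.18,184)"
```

```text
{'time_s': 17.9, 'qpos': [3.7673, 12.9313, -18.6157, 58.4538, -0.0004, 17.8448], 'ee_pos': [0.4864, 0.032, 0.1795], 'ee_rot': [-179.9994, -0.0007, 165.9225], 'force': [0.1834, 0.28, -2.0389], 'wrist_torque': [-0.0162, -0.0548, 0.0256], 'gripper_width': 0.0406}
shift [ -75.9 -219.9   -0.5] turn -0.316
```

Call:
step_arm(claw=[0,0,0,0,0,0,0,0,0,0], offset=[[-9,-26,0],[-20,-57,0],[-31,-90,0],[-43,-124,0],[-54,-157,0],[-64,-185,0],[-71,-207,0],[-75,-217,0],[-76,-220,0],[-76,-220,0]], turn=[-0.05,-0.1,-0.15,-0.2,-0.25,-0.28,-0.316,-0.316,-0.316,-0.316])

```text
time_s: 19.15
ee_pos: [0.5061, -0.1981, 0.1792]
ee_rot: [180.0, -0.0, -176.1]
force: [0.1, 0.1, -0.5]
gripper_width: 0.0406
```

Run:
```python
from h import *
s=st()
p,d,c=shot('wrist','w6.png'); W=cloud(d,c); np.savez('pics/w6.npz',p=p,W=W); Z=W[...,2]
flat(W)
from scipy.optimize import least_squares
# collar top expected z = tcp + .0172
near=(np.hypot(W[...,0]-.5045,W[...,1]+.2)<.03)&(abs(Z-(s['ee_pos'][2]+.0172))<.004)
q=W[near]; print('collar pts',len(q),np.nanmedian(q,0))
hu=cv2.convexHull((q[:,:2]*1000).astype(np.float32))[:,0]
f=least_squares(lambda x:np.hypot(*(hu-x).T)-20.8,[504,-200],loss='soft_l1'); print('centre',f.x,np.abs(f.fun).max())
A=np.c_[q[:,:2]-q[:,:2].mean(0),np.ones(len(q))]; print('plane slopes deg',np.degrees(np.linalg.lstsq(A,q[:,2],rcond=None)[0][:2]))
```

```text
{'time_s': 19.15, 'qpos': [-21.3924, 18.2651, -11.083, 60.6872, 0.0237, -25.3082], 'ee_pos': [0.5061, -0.1981, 0.1792], 'ee_rot': [179.9635, -0.0218, -176.0842], 'force': [0.1248, 0.1063, -0.499], 'wrist_torque': [0.0493, -0.0358, 0.0155], 'gripper_width': 0.0406}
top 0 ((0.0, 0.0), (0.0, 0.0), 0.0)Traceback (most recent call last):
  File "<stdin>", line 4, in <module>
  File "h.py", line 25, in flat
    hull=cv2.convexHull(q)[:,0]; v=np.roll(hull,-1,0)-hull; L=np.hypot(*v.T); i=np.argsort(-L)[:3]
         ~~~~~~~~~~~~~~~~~^^^^^
TypeError: 'NoneType' object is not subscriptable
```

View pics/w6.png

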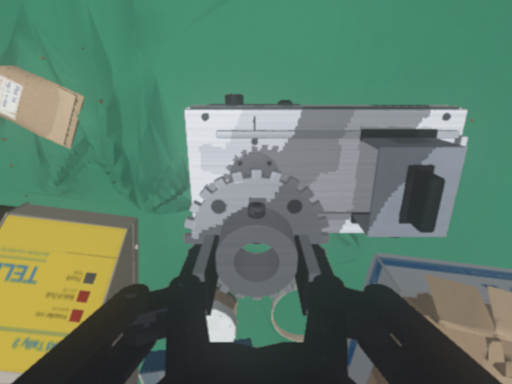

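The hub is held level between the fingers (collar at about (257,255)), with the screw at (256,209) pointing towards the engraved line at (254,122).

Run:
```python
from h import *
z=np.load('pics/w6.npz'); p,W=z['p'],z['W']; Z=W[...,2]; g=p.sum(2)
tcp=np.array([.5061,-.1981,.1792])
from scipy.optimize import least_squares
print(np.round(Z[225:300:6,257]*1000,1), np.round(Z[250,215:300:6]*1000,1))
B=np.zeros(Z.shape,bool); B[200:300,216:298]=1
near=B&(abs(Z-.1965)<.004); q=W[near]; print('collar pts',len(q),np.nanmedian(q,0))
A=np.c_[q[:,:2]-q[:,:2].mean(0),np.ones(len(q))]; print('slopes deg',np.degrees(np.linalg.lstsq(A,q[:,2],rcond=None)[0][:2]))
hu=cv2.convexHull((q[:,:2]*1000).astype(np.float32))[:,0]
f=least_squares(lambda x:np.hypot(*(hu-x).T)-20.8,[504,-200],loss='soft_l1'); print('centre',f.x,np.round(f.fun,1))
# bore edge
D=np.zeros(Z.shape,bool); D[170:300,180:335]=1; m=D&(abs(Z-(.1965-.023))<.003); q=W[m]
hu=cv2.convexHull((q[:,:2]*1000).astype(np.float32))[:,0]; f2=least_squares(lambda x:np.hypot(*(hu-x).T)-41.3,[504,-200],loss='soft_l1'); print('disc centre',f2.x,len(q),np.nanmedian(q[:,2]))
A=np.c_[q[:,:2]-q[:,:2].mean(0),np.ones(len(q))]; print('slopes deg',np.degrees(np.linalg.lstsq(A,q[:,2],rcond=None)[0][:2]))
S=np.zeros(Z.shape,bool); S[200:218,246:268]=1; S&=(abs(Z-.191)<.0035)&(g<200); s=W[S]; print('screw',len(s),s.mean(0)*1000)
for cc in(f.x,f2.x):
    d=cc-s.mean(0)[:2]*1000; print('yaw',np.degrees(np.arctan2(d[1],d[0])))
```

```text
[196.9 197.7 198.6 191.1   8.6 171.4 178.6 184.1 190.  195.6 196.6 197.1
 175.2] [197.2 197.  197.2 197.1 176.7 170.7   8.2   9.9   9.  171.  197.  196.8
 197.8 198.2 201.3]
collar pts 3957 [ 0.50203195 -0.19784248  0.19719946]
slopes deg [0.68323708 0.06383449]
centre [ 504.03885766 -197.36925285] [0.7 0.1 0.4 0.  0.1 2.7 2.6 1.  1.4 0.1 0.3 6.9 0.5 0.6 1.7 0.6 0.3 3.8
 0.6]
disc centre [ 503.88979848 -197.53648444] 6256 0.17425939900578524
slopes deg [ 0.03228131 -0.01152188]
screw 30 [ 478.02700043 -198.46726326  189.4153711 ]
yaw 2.4171298263118444
yaw 2.0611339723896034
```

Call:
step_arm(claw=[0,0,0,0,0,0,0,0,0,0], offset=[[0,-2.3,5],[0,-2.3,20],[0,-2.3,38],[0,-2.3,52],[0,-2.3,62],[0,-2.3,68],[0,-2.3,72],[0,-2.3,72],[0,-2.3,72],[0,-2.3,72]], turn=[0,0,0,0,0,0,0,0,0,0])

```text
time_s: 20.45
ee_pos: [0.5068, -0.2012, 0.1077]
ee_rot: [-180.0, 0.0, -176.1]
force: [0.3, -0.4, -2.2]
gripper_width: 0.0407
```

Run:
```python
from h import *
from scipy.optimize import least_squares
s=st()
p,d,c=shot('wrist'); W=cloud(d,c); np.savez('pics/w7.npz',p=p,W=W); Z=W[...,2]; g=p.sum(2)
D=np.zeros(Z.shape,bool); D[165:300,175:340]=1; zt=s['ee_pos'][2]
m=D&(abs(Z-(zt-.0048))<.003); q=W[m]; hu=cv2.convexHull((q[:,:2]*1000).astype(np.float32))[:,0]; f2=least_squares(lambda x:np.hypot(*(hu-x).T)-41.3,[504,-200],loss='soft_l1'); print('disc centre',f2.x,len(q),np.nanmedian(q[:,2]))
m=D&(Z>.087)&(Z<.096)&(np.hypot(W[...,0]-.5045,W[...,1]+.2)<.0125); q=W[m]; print('shaft seen',len(q), np.nanmedian(q,0))
if len(q)>10: print(cv2.minAreaRect((q[:,:2]*1000).astype(np.float32)))
S=np.zeros(Z.shape,bool); S[195:222,240:274]=1; S&=(abs(Z-(zt+.0115))<.004)&(g<200); w=W[S]; print('screw',len(w),w.mean(0)*1000)
dd=f2.x-w.mean(0)[:2]*1000; print('yaw',np.degrees(np.arctan2(dd[1],dd[0])))
cv2.imwrite('pics/w7.png',cv2.resize(p[160:310,160:355],None,fx=4,fy=4,interpolation=cv2.INTER_CUBIC)[:,:,::-1])
```

```text
{'time_s': 20.45, 'qpos': [-21.6494, 21.4733, -17.7446, 50.7351, -0.0016, -25.5541], 'ee_pos': [0.5068, -0.2012, 0.1077], 'ee_rot': [-179.9783, 0.0416, -176.0952], 'force': [0.2653, -0.434, -2.2346], 'wrist_torque': [0.0236, 0.014, -0.0259], 'gripper_width': 0.0407}
disc centre [ 504.42857604 -200.65767867] 6213 0.10273463425300042
shaft seen 1 [ 0.51256466 -0.19733059  0.09250701]
screw 90 [ 479.62305068 -201.79886202  118.57845222]
yaw 2.6340469780921745
```

View pics/w7.png

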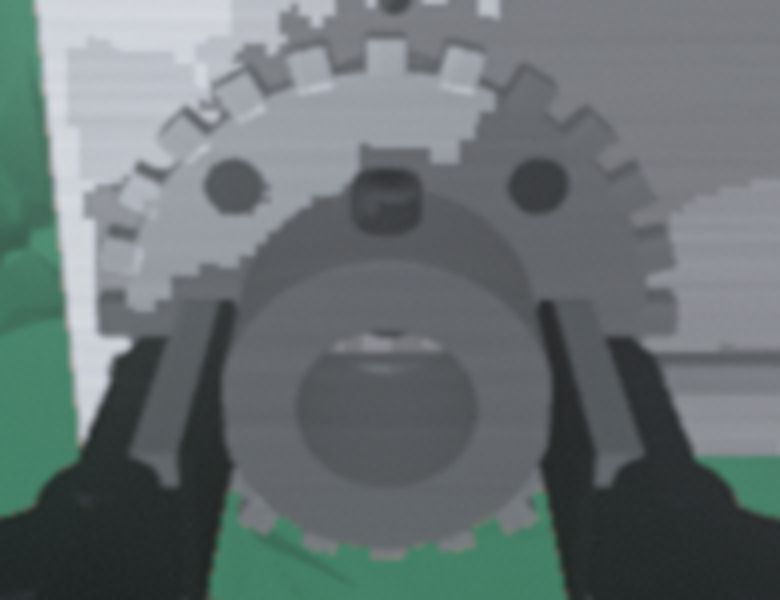

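The bore, seen obliquely at crop (388,380), is clear. The screw at (386,200) faces the engraved line. The hub is about 1 mm off in y, so I'll correct that and lower partway.

Call:
step_arm(claw=[0,0,0,0,0,0,0,0,0,0], offset=[[0.2,1,0],[0.2,1,0],[0.2,1,2],[0.2,1,4],[0.2,1,6],[0.2,1,8],[0.2,1,10],[0.2,1,12],[0.2,1,13],[0.2,1,13]], turn=[-0.015,-0.015,-0.015,-0.015,-0.015,-0.015,-0.015,-0.015,-0.015,-0.015])

```text
time_s: 21.75
ee_pos: [0.5061, -0.2, 0.0942]
ee_rot: [180.0, -0.0, -175.2]
force: [0.3, 0.1, -1.7]
gripper_width: 0.0407
```

Call:
step_arm(claw=[0,0,0,0,0,0,0,0,0,0], offset=[[0,0,3],[0,0,6],[0,0,9],[0,0,11],[0,0,13],[0,0,15],[0,0,17],[0,0,18.5],[0,0,19],[0,0,19]], turn=[0,0,0,0,0,0,0,0,0,0])

```text
time_s: 23.0
ee_pos: [0.5062, -0.2, 0.0753]
ee_rot: [180.0, -0.0, -175.2]
force: [0.1, -0.3, -2.4]
gripper_width: 0.0405
```

Run:
```python
from h import *
s=st()
p,d,c=shot('wrist'); W=cloud(d,c); np.savez('pics/w8.npz',p=p,W=W); Z=W[...,2]
r=np.hypot(W[...,0]-.5044,W[...,1]+.2)
B=np.zeros(Z.shape,bool); B[160:310,160:355]=1
for n,m in(('shaft top',(r<.007)),('collar top',(r>.0135)&(r<.0185))):
    m=B&m&(Z>.08)&(Z<.105); q=Z[m]; print(n,m.sum(),np.median(q),q.mean())
m=B&(r<.040)&(r>.024)&(Z>.06)&(Z<.075); print('disc',np.median(Z[m]),m.sum())
cv2.imwrite('pics/w8.png',cv2.resize(p[160:310,160:355],None,fx=4,fy=4,interpolation=cv2.INTER_CUBIC)[:,:,::-1])
```

```text
{'time_s': 23.0, 'qpos': [-21.5628, 23.2148, -20.5027, 46.2833, 0.0007, -26.3296], 'ee_pos': [0.5062, -0.2, 0.0753], 'ee_rot': [179.999, -0.0004, -175.2332], 'force': [0.1111, -0.2676, -2.3794], 'wrist_torque': [0.0423, -0.0256, -0.0491], 'gripper_width': 0.0405}
shaft top 668 0.09264943089888458 0.09162750679441944
collar top 1747 0.0933424028786177 0.09333584328070683
disc 0.07032285669108351 4874
```

View pics/w8.png

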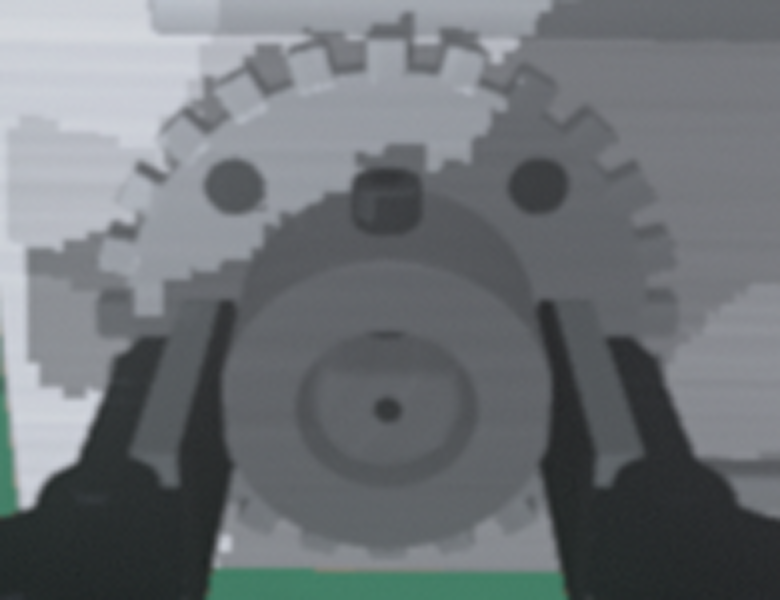

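The shaft stands centred in the bore (crop (388,410)), with its flat towards the screw. The hub is slightly high, so I'll quantify that without the flat side.

```bash
cat >> h.py <<'E'
def flush(W):
    Z=W[...,2]; x=(W[...,0]-.5044)*1000; y=(W[...,1]+.2)*1000; r=np.hypot(x,y)
    B=np.zeros(Z.shape,bool); B[160:310,160:355]=1
    a=B&(x>-2.5)&(r<7)&(Z>.088)&(Z<.098); b=B&(r>13.5)&(r<18.5)&(Z>.085)&(Z<.1)
    b1=b&(abs(y)<10)
    for n,m in(('shaft',a),('collar',b),('collar -x',b&(x<-8)),('collar +x',b&(x>8))): print(n,m.sum(),np.round([np.median(Z[m])*1000,Z[m].mean()*1000],2))
E
python3 -c "
from h import *
flush(np.load('pics/w8.npz')['W'])
p,d,c=shot('wrist'); flush(cloud(d,c))"
```

```text
shaft 378 [92.9  92.88]
collar 1747 [93.34 93.34]
collar -x 639 [93.31 93.31]
collar +x 533 [93.39 93.37]
shaft 378 [92.93 92.92]
collar 1736 [93.43 93.42]
collar -x 638 [93.42 93.42]
collar +x 533 [93.38 93.39]
```

Call:
step_arm(claw=[0,0,0,0,0,0,0,0,0,0], offset=[[0,0,0.3],[0,0,0.5],[0,0,0.5],[0,0,0.5],[0,0,0.5],[0,0,0.5],[0,0,0.5],[0,0,0.5],[0,0,0.5],[0,0,0.5]], turn=[0,0,0,0,0,0,0,0,0,0])

```text
time_s: 24.35
ee_pos: [0.5062, -0.2, 0.0748]
ee_rot: [-180.0, 0.0, -175.2]
force: [-0.3, 0.2, -1.5]
gripper_width: 0.0406
```

Run:
```python
from h import *
s=st()
for i in range(2):
    p,d,c=shot('wrist'); W=cloud(d,c); flush(W)
Z=W[...,2]; g=p.sum(2)
S=np.zeros(Z.shape,bool); S[195:222,240:274]=1; S&=(Z>.078)&(Z<.09)&(g<200); w=np.median(W[S],0)*1000
n=np.zeros(Z.shape,bool); n[160:310,160:355]=1; n&=(abs(Z-.0698)<.003); hu=cv2.convexHull((W[n][:,:2]*1000).astype(np.float32))[:,0]
from scipy.optimize import least_squares
f=least_squares(lambda x:np.hypot(*(hu-x).T)-41.3,[504,-200],loss='soft_l1').x
print('centre',f,'screw',w,'yaw',np.degrees(np.arctan2(f[1]-w[1],f[0]-w[0])))
B=np.zeros(Z.shape,bool); B[160:310,160:355]=1
m=B&(np.hypot(W[...,0]-.5044,W[...,1]+.2)<.0098)&(Z>.0895)&(Z<.096); q=(W[m][:,:2]*1000).astype(np.float32); print('shaft top',cv2.minAreaRect(q))
p,d,c=shot('top'); W=cloud(d,c); Z=W[...,2]
B=np.zeros(Z.shape,bool); B[160:230,285:405]=1; m=B&(Z>.117)&(Z<.132)&(W[...,1]>-.1); print('guard',np.nanmedian(W[m],0))
```

```text
{'time_s': 24.35, 'qpos': [-21.5625, 23.2417, -20.5432, 46.2115, -0.0012, -26.329], 'ee_pos': [0.5062, -0.2, 0.0748], 'ee_rot': [-179.9973, 0.0028, -175.2335], 'force': [-0.2862, 0.224, -1.4912], 'wrist_torque': [-0.009, -0.0197, 0.0102], 'gripper_width': 0.0406}
shaft 381 [92.89 92.91]
collar 1740 [92.88 92.89]
collar -x 629 [92.92 92.91]
collar +x 533 [92.87 92.88]
shaft 378 [92.86 92.86]
collar 1736 [92.87 92.88]
collar -x 636 [92.87 92.89]
collar +x 525 [92.88 92.88]
centre [ 503.92358468 -199.51884507] screw [ 478.53954034 -200.99913155   86.33521408] yaw 3.3374595297953547
shaft top ((506.0655517578125, -199.72003173828125), (15.627409934997559, 19.166675567626953), 4.117817401885986)
guard [ 0.49372979 -0.07074762  0.12475604]
```

```bash
python3 -c "
from plant import job_done
print(job_done())"
```

```text
the job is handed in; nothing more can be done
None
```

The job is done and handed in, at about 24.5 s on the robot's clock; the arm is still holding the seed disc on the shaft.

- **Guard:** I slid it to its stop, where the resisting force rose to 32 N, and let go. It travelled about 121 mm, because it started about 8 mm along. The last look showed its grip unmoved at y ≈ -0.071 m.
- **Shaft:** With the fingers closed, the opening read 14.3 mm, about the usual 0.7–0.9 mm below the true 15 mm, so they were on the flat. I turned the shaft about 77° by the flat. The flat now measures 3.8–4.1° in the room, against 3.9–4.2° for the drive unit, so it faces the front squarely.
- **Seed disc:** The shaft stands in the bore with the screw over the flat. It went down without noticeable force.
    - **Height:** The collar top and shaft end both read 92.9 mm, flush to about 0.1 mm. That reading is 0.9 mm above the stated 92 mm on both, probably camera bias.
    - **Screw direction:** My estimates disagree somewhat, at 3.3° from the last picture and about 5° from the grasp. Both are within about 1° of the flat.
    - **Hold:** The grip is set at 50 N, and the outside force on the tool is about 1.5 N.

I did not touch the hex key, jar or packet, but I did not check them again at the end.

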